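Shut the UV viewing cabinet and hold its lamp button down

ROBOT

A 6-joint arm with a two-finger parallel gripper is mounted at the origin on the work surface. World frame = base frame: x ahead of the robot, y to its left, z up, the work surface at z = 0. Lengths are in m, angles in rad, forces in N, time in s.
With the tool pointing down it reaches from about 0.35 to 0.975 m from the base axis. Payload 4.9 kg.
Tool frame: the origin (TCP) lies at the very end of the fingers, on their centre line; the grasp point (between the pads) lies ctrl.hold_point_z behind it (ctrl.hold_point_z is the distance from the TCP to the grasp point, in m); z points along the fingers, y is the line along which they close (so a half turn about z gives the same grasp; the last joint's range is limited). The gripper opens to 85 mm and grips with 20 to 120 N. Pads are 22 mm wide; open, the fingers measure 114 mm over their backs; the gripper's body (76 mm by 85 mm) begins 54 mm behind the grasp point. The pads swing forward as they close: fully open they stand 13 mm farther back than shut.
Start: joints at [1.157, 0.053, 1.613, -0, 1.476, -0.119], TCP at [0.182, 0.598, 0.231] pointing down, gripper open.
Joint ranges: [-3.01, 3.01], [-1.01, 2.22], [0.06, 2.58], [-1.02, 4.17], [0.09, 2.62], [-3.14, 3.14]. Speed limits (rad/s): [2.57, 2.57, 3.14, 3.14, 3.14, 3.14].

INTERFACE

Orientations are given as a rotation vector (axis times angle).
In Python, from station import ctrl gives the robot as it stands. The module is installed in compiled form; this text tells all that it offers.
- The arm moves only by the tool jog_arm, never from a script. Its argument "deltas" is a list of rows, each a list of 3 entries, a list of its own where there are three numbers: the closure, from -1 (fully open) to 1 (shut), then the shift along the world's x, y, z scaled (see below), then the turn, a rotation vector about the world's x, y, z scaled (see below). A call has 1 to 12 rows; each row is the pose to reach, as a shift and turn from the pose commanded when the call began, turning the shorter way round; what a row does not reach only later rows make up. The controller multiplies each number of a shift by 0.4 m and each number of a turn by 180 degrees. A row lasts 1/12 s, in which the tool goes at most 41.7 mm and 7.16 degrees, less where a joint would pass 70% of its speed; a pose out of reach is approached as far as the arm can. A call with a number of a shift or a turn outside -1 to 1 is refused whole. A call with a gripper value outside its range is refused whole. The fingers move at their own pace and stop on an object; "squeeze" is the grip in N (left out, the last holds). Time passes only in rows, so rows that repeat a pose let the fingers close. It gives the time, the measured TCP pose, the force, the opening and the grip force at its end, in the units of the state.
- ctrl.get_obs(): the state, without advancing time (a new reading comes with each control period).
- ctrl.get_image(name): name is "side" or "top" or "wrist"; returns the picture (400x640x3 uint8, red, green, blue); there is no depth.
- ctrl.get_calibration(name): a dict with "K" (3x3 intrinsics, pixels), "dist_coeffs" ([k1, k2, p1, p2, k3] as OpenCV has them; the pictures are not rectified), "extrinsics" (4x4, takes a point from world to camera coordinates). Camera axes: x right, y down, z forward; pixel columns grow to the right and rows downward; lengths in m; the calibration is good to about 2 mm. A picture is of the moment at which its call begins: read the wrist's pose just before it. get_calibration takes no time and is no camera call; for the wrist camera it gives the pose at the moment of the call.
- ctrl.finish_job(): hands the job in; it is judged then, once.
The state is a dict: "t": time; "q": joint angles; "dq": joint speeds; "effort": joint torques, N m; "tool_pos": TCP position; "tool_rot": TCP orientation; "contact_force": force on the tool from outside, world axes, zero at the start; "wrist_torque": the same for the moment, N m; "opening": finger opening in m; "grip_force": force on a finger pad.
Only numpy, scipy, OpenCV 4.12 (cv2) and the standard library are available. Lean on these libraries where they do the work, as an engineer would, in place of code of your own. Each camera call takes 0.05 s, during which the arm holds its last target. There are 200 camera calls.

TASK

Push the viewing cabinet's front door shut until its catch takes it and it is fully home. Then press the big mushroom-headed lamp button on the cabinet's roof right down to its stop, firmly but without leaning on it, and keep it there for at least three seconds: the lamp burns only while the button is held, so finish with your fingers still holding it fully down. The lamp must not come on while the door is open; leave the small button alone and do not disturb the jars, the bottle and the dish.

Things in the scene. Friction and masses are not known exactly. Their poses are not given: they have to be found in the camera images.
- cabinet: (all sizes in mm) white UV viewing cabinet, 270 wide (y), 250 deep (x), flat roof at z = 262, heavy, immovable. Origin: centre of its footprint on the bench; own x runs from the front (carcase face at x = -120, towards the robot) to the back, y to its left. On the roof: two buttons along the front edge; behind them a viewing hood 90 x 136, up to 50 high (own x from 0 to 90, y +-68)
- door (a joint): angle of the white front door, rad: 0 = shut on its stop, grows as its free (right) edge swings towards the robot, limit 1.3. Hinged at the cabinet's left (+y) front edge. Panel 258 wide, z 20 to 256, 18 thick. Sprung roller catch: resists from 0.07 rad, snaps over at 0.03 (about 10 N at door_push), then pulls the door home and holds it; short of that it pushes the door ajar
- door_push (a point): point on the door's outer face, 190 from the hinge, 24 below its top edge (z = 232), moving with the door; x axis: normal to the door, into the cabinet when shut; y axis: along the door towards the hinge. The steel bar handle is lower: 225 from the hinge, z 54 to 166, standing 32 off the face
- door_hinge (a point): point on the door's vertical hinge axis, on the level of door_push (z = 232)
- lamp_button (a joint): travel of the large mushroom-headed lamp button (black, head diameter 35, flat top), m: 0 = up, 0.008 = fully down on its stop. Moves straight down. Spring: about 3 N to start, 8 N at the stop; springs back when let go; with more than 50 N on it, it counts as leant on
- lamp_button_top (a point): centre of the mushroom button's top face, 26 above the roof when up (z = 288); moves with the button. It sits at x = -75, y = +60 in the cabinet's frame (front left of the roof)
- small_button (a joint): travel of the small flat long-wave button (black, diameter 18), m: 0 = up, 0.005 = down. To be left alone
- small_button_top (a point): centre of the small button's top face, 13 above the roof, at x = -75, y = -30 in the cabinet's frame: 90 to the right of the mushroom button
- jar: clear sample jar with bark and black lid, diameter 78, 130 high, on the bench to the right of the cabinet; origin under its centre
- small_jar: small clear sample jar with black lid, diameter 46, 55 high, standing on the back right corner of the cabinet's roof; origin under its centre
- bottle: amber glass bottle, diameter 64, 150 high, on the bench to the left of the cabinet; origin under its centre
- dish: yellow-green weighing dish, diameter 90, 32 high, on the bench in front and to the left of the cabinet; origin under its centre

How it is judged:
On the way, in this order (a step that is already met when the one before it is completed fails the run):
1. the door is shut and seated on its catch (value of joint door below 0.015 rad and value of joint lamp_button below 0.002 m), for 0.2 s.
2. the mushroom button is held fully down for three seconds with the door shut (value of joint lamp_button above 0.0065 m and value of joint door below 0.015 rad), for 3 s.
At the end, for the whole second after the job is handed in: the door is within 0.015 rad (about 4 mm at its edge) of fully shut, the mushroom button is held by the fingers within 1.5 mm of its stop (travel over 6.5 of 8 mm) with 2 to 50 N, having been down for 3 s, and the small button is up (all of step 2 and value of joint small_button below 0.0015 m and contact force between the fingers and lamp_button between 2 and 50 N); the arm keeps its last pose, push and grip.
It fails at once if the lamp is lit with the door not shut (value of joint lamp_button above 0.003 m and value of joint door above 0.03 rad).
It fails at once if the small button is pressed (value of joint small_button above 0.0025 m).
It fails at once if the mushroom button is leant on with more than 50 N (contact force between anything else and lamp_button above 50 N).
It fails at once if the jars, bottle or dish are disturbed (distance of any of jar, small_jar, bottle, dish from where it was at the start of the episode above 0.03 m).
It also fails if it takes over 51 s, if anything falls off the work surface, if the arm or the gripper's body presses on something with over 40 N, if the wrist force passes 120 N, or if a joint passes its speed limit or range.

## Working session

There is one attempt and no reset: what is moved stays moved. The work goes in short steps, Python scripts to look and compute and a tool call to move; the robot and the scene stay as the last step left them, time stands still between calls to the robot, and variables do not carry over. Pictures are saved under pics/ and viewed, at most 10 in all, crops included, and the job is handed in when it is done.

Besides the shell and the picture viewer there is one more tool, called after ">>>" in YAML: its name, and indented under it one key for each argument. jog_arm: Moves the arm, as the interface text tells. Its arguments: {"type":"object","properties":{"deltas":{"type":"array","items":{"type":"array"}},"squeeze":{"type":"number"}},"required":["deltas"]}

```bash
mkdir -p pics; python3 - <<'E'
from station import ctrl
import cv2,numpy as np
for n in("side","top"):
    im=ctrl.get_image(n); cv2.imwrite(f"pics/{n}0.png",im[:,:,::-1])
    c=ctrl.get_calibration(n); print(n,np.round(c["K"],1).tolist(),c["dist_coeffs"],np.round(c["extrinsics"],3).tolist())
print(ctrl.get_obs(),ctrl.hold_point_z)
E
```

```text
side [[368.3, 0.0, 320.9], [0.0, 368.3, 200.2], [0.0, 0.0, 1.0]] [0.03000772 0.         0.         0.         0.        ] [[-1.0, -0.029, -0.005, 0.607], [-0.026, 0.946, -0.324, 0.052], [0.014, -0.324, -0.946, 0.994], [0.0, 0.0, 0.0, 1.0]]
top [[468.5, 0.0, 316.2], [0.0, 468.5, 197.4], [0.0, 0.0, 1.0]] [-0.05209965  0.          0.          0.          0.        ] [[-0.097, -0.995, -0.0, 0.095], [-0.975, 0.095, -0.202, 0.656], [0.201, -0.019, -0.979, 1.057], [0.0, 0.0, 0.0, 1.0]]
{'t': 0.1, 'q': array([ 1.15695916e+00,  5.32557608e-02,  1.61413988e+00,  4.40979719e-06,
        1.47600780e+00, -1.18971694e-01]), 'dq': array([-1.13144497e-03, -1.49308978e-03, -2.34878983e-03,  8.87938737e-04,
       -8.46452734e-05,  8.07623947e-04]), 'effort': array([ 1.19312817e-04, -3.94904459e+01, -3.71364033e+01, -1.40219772e-04,
        3.86129570e-03, -7.24497198e-06]), 'tool_pos': array([0.1813875 , 0.59751694, 0.23021776]), 'tool_rot': array([-4.61427299e-01, -3.10703397e+00,  2.74180096e-03]), 'contact_force': array([0.35613754, 0.9522055 , 0.34444884]), 'wrist_torque': array([ 0.0291941 , -0.01740432, -0.02232212]), 'grip_force': 0.0, 'opening': 0.08532114096620073} 0.0187
```

View pics/side0.png

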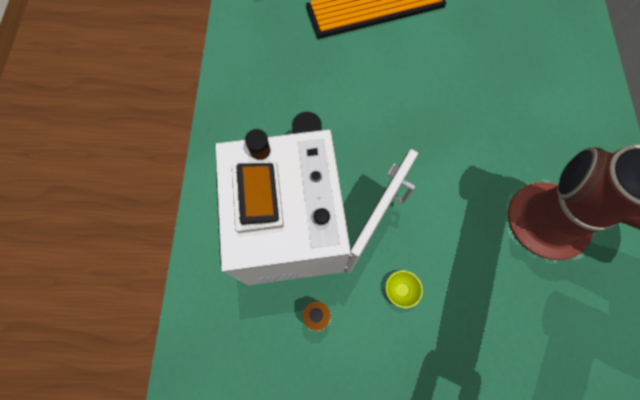

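View pics/top0.png

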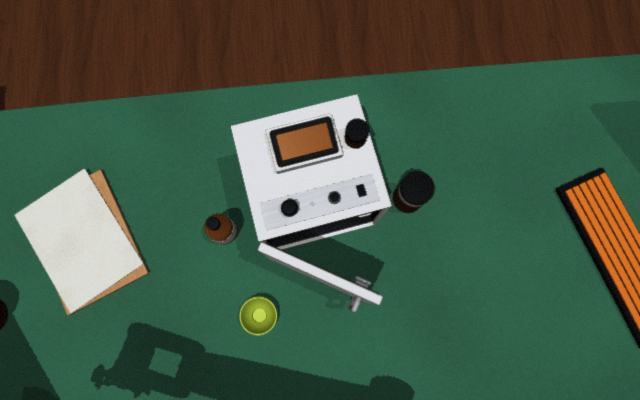

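The side view shows the mushroom button at (321,216), the small one at (316,176), and the door top running from (350,262) to (413,153). In the top view they are at (290,207), (334,198) and (263,246) to (380,298).

```bash
cat > h.py <<'E'
import cv2,numpy as np
from station import ctrl
def ray(n,uv,z):
    c=ctrl.get_calibration(n); E=np.array(c["extrinsics"])
    p=cv2.undistortPoints(np.array([[uv]],float),np.array(c["K"]),np.array(c["dist_coeffs"]))[0,0]
    d=E[:3,:3].T@np.array([*p,1]); o=-E[:3,:3].T@E[:3,3]
    return (o+d*(z-o[2])/d[2])[:2]
def dark(n,uv,r=14,th=70):
    im=cv2.imread(f"pics/{n}0.png").max(2); x,y=uv
    m=(im[y-r:y+r,x-r:x+r]<th).astype(np.uint8)
    k,_,s,c=cv2.connectedComponentsWithStats(m); i=1+s[1:,4].argmax()
    return c[i]+[x-r,y-r],s[i]
E
python3 - <<'E'
from h import *
for n,l,s in(("side",(321,216),(316,176)),("top",(290,207),(334,198))):
    P=[]
    for uv,z in((l,.286),(s,.274)):
        c,st=dark(n,uv); P.append(ray(n,c,z)); print(n,c.round(1),st,P[-1].round(4))
    d=P[0]-P[1]; print("dist",np.linalg.norm(d), "yaw",np.arctan2(-d[0],d[1]))
for n,pts in(("side",dict(bl=(222,271),br=(217,143),fr=(330,131),fl=(349,258))),("top",dict(bl=(232,126),br=(358,95),fr=(388,206),fl=(258,240)))):
    for k,v in pts.items(): print(n,k,ray(n,v,.262).round(4))
for n,v in(("side",[(353,256),(347,252),(417,154),(411,151)]),("top",[(262,242),(259,249),(382,295),(379,303)])):
    for p in v: print(n,p,ray(n,p,.256).round(4))
for n,v in(("side",(404,289)),("top",(259,316))): print("dish",ray(n,v,.02).round(3))
print(ray("top",(214,222),.15),ray("side",(317,312),.15))
E
```

```text
side [321.  216.1] [  7   7  15  15 188] [0.6031 0.0921]
side [315.5 175.4] [10 10  8  8 51] [0.6169 0.0035]
dist 0.0896625948587484 yaw 0.1546287737849708
top [289.2 207.2] [  5   6  17  17 230] [0.6037 0.089 ]
top [334.1 196.7] [ 9  8 11 10 89] [0.6183 0.0008]
dist 0.08943514160830793 yaw 0.1635292665066016
side bl [0.786  0.1973]
side br [ 0.8278 -0.0698]
side fr [ 0.5897 -0.1051]
side fl [0.5479 0.1664]
top bl [0.7877 0.1922]
top br [ 0.8301 -0.0719]
top fr [ 0.5918 -0.1037]
top fl [0.5496 0.1559]
side (353, 256) [0.5398 0.1612]
side (347, 252) [0.5514 0.1538]
side (417, 154) [ 0.4056 -0.0585]
side (411, 151) [ 0.4178 -0.0652]
top (262, 242) [0.5457 0.1491]
top (259, 249) [0.5327 0.1559]
top (382, 295) [ 0.4221 -0.0716]
top (379, 303) [ 0.4078 -0.064 ]
dish [0.395 0.196]
dish [0.398 0.194]
[0.61242429 0.26228967] [0.60718809 0.26190146]
```

```bash
python3 - <<'E'
import cv2,numpy as np
a=cv2.imread("pics/side0.png")[120:290,290:440]; b=cv2.imread("pics/top0.png")[180:320,245:400]
f=lambda i:cv2.resize(i,(400,450),interpolation=cv2.INTER_CUBIC)
cv2.imwrite("pics/crop.png",np.hstack([f(a),f(b)]))
E
```

```text
(no output)
```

View pics/crop.png

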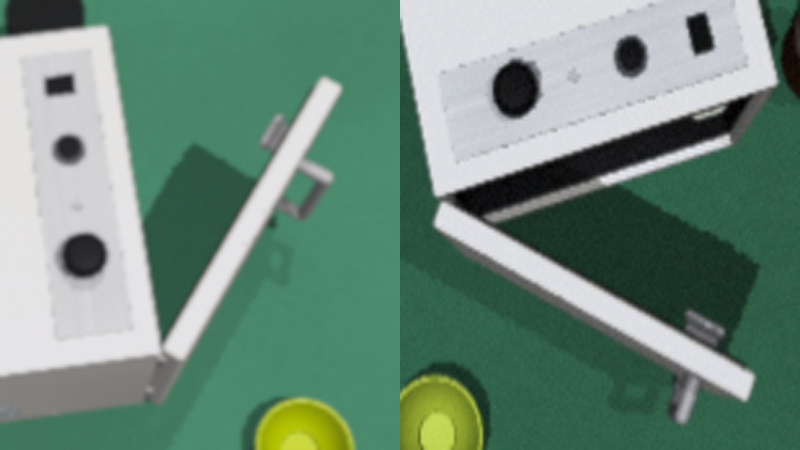

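The door stands about 0.69 rad open, the cabinet yaw is about 0.16, and the mushroom button is at about (0.6035, 0.0905). I'll close the fingers and approach the door's outer face from the robot side.

>>> jog_arm:
  deltas:
    - [1,[0.26,-0.72,0],[0,0,0.144]]
    - [1,[0.26,-0.72,0],[0,0,0.144]]
    - [1,[0.26,-0.72,0],[0,0,0.144]]
    - [1,[0.26,-0.72,0],[0,0,0.144]]
    - [1,[0.26,-0.72,0],[0,0,0.144]]
    - [1,[0.26,-0.72,0],[0,0,0.144]]
    - [1,[0.26,-0.72,0],[0,0,0.144]]
    - [1,[0.26,-0.72,0],[0,0,0.144]]
    - [1,[0.26,-0.72,0],[0,0,0.144]]
    - [1,[0.26,-0.72,0],[0,0,0.144]]
    - [1,[0.26,-0.72,0],[0,0,0.144]]
  squeeze: 40

```text
t: 1.02
tool_pos: [0.2853, 0.3105, 0.2312]
tool_rot: [0.248, -3.131, -0.0]
contact_force: [-0.6, -0.8, 0.0]
opening: 0.0003
grip_force: 0.0
```

>>> jog_arm:
  deltas:
    - [1,[0.24,-0.7,-0.01],[0,0,0]]
    - [1,[0.24,-0.7,-0.01],[0,0,0]]
    - [1,[0.24,-0.7,-0.01],[0,0,0]]
    - [1,[0.24,-0.7,-0.01],[0,0,0]]
    - [1,[0.24,-0.7,-0.01],[0,0,0]]
    - [1,[0.24,-0.7,-0.01],[0,0,0]]
    - [1,[0.24,-0.7,-0.01],[0,0,0]]
    - [1,[0.24,-0.7,-0.01],[0,0,0]]
    - [1,[0.24,-0.7,-0.01],[0,0,0]]
    - [1,[0.24,-0.7,-0.01],[0,0,0]]
    - [1,[0.24,-0.7,-0.01],[0,0,0]]

```text
t: 1.93
tool_pos: [0.3815, 0.0316, 0.2272]
tool_rot: [0.252, -3.131, -0.001]
contact_force: [-0.2, 0.3, 0.5]
opening: 0.0001
grip_force: 0.0
```

>>> jog_arm:
  deltas:
    - [1,[0.03,-0.02,0],[0,0,0]]
    - [1,[0.06,-0.04,0],[0,0,0]]
    - [1,[0.085,-0.055,0],[0,0,0]]
    - [1,[0.106,-0.069,0],[0,0,0]]
    - [1,[0.13,-0.085,0],[0,0,0]]
    - [1,[0.155,-0.1,0],[0,0,0]]
    - [1,[0.18,-0.115,0],[0,0,0]]
    - [1,[0.2,-0.13,0],[0,0,0]]
    - [1,[0.225,-0.141,0],[0,0,0]]
    - [1,[0.255,-0.152,0],[0,0,0]]
    - [1,[0.285,-0.162,0],[0,0,0]]
    - [1,[0.31,-0.17,0],[0,0,0]]

```text
t: 2.93
tool_pos: [0.5063, -0.0371, 0.2272]
tool_rot: [0.25, -3.131, -0.0]
contact_force: [-1.1, 0.7, 0.7]
opening: 0.0002
grip_force: 0.6
```

>>> jog_arm:
  deltas:
    - [1,[0.01,-0.001,0],[0,0,0]]
    - [1,[0.02,-0.002,0],[0,0,0]]
    - [1,[0.03,-0.004,0],[0,0,0]]
    - [1,[0.04,-0.006,0],[0,0,0]]
    - [1,[0.05,-0.007,0],[0,0,0]]
    - [1,[0.06,-0.008,0],[0,0,0]]
    - [1,[0.07,-0.008,0],[0,0,0]]
    - [1,[0.08,-0.008,0],[0,0,0]]
    - [1,[0.085,-0.008,0],[0,0,0]]
    - [1,[0.09,-0.008,0],[0,0,0]]

```text
t: 3.77
tool_pos: [0.5402, -0.0412, 0.2273]
tool_rot: [0.247, -3.127, -0.001]
contact_force: [-6.7, 0.3, 2.6]
opening: 0.0002
grip_force: 3.0
```

Now against the catch; I'll keep creeping in.

>>> jog_arm:
  deltas:
    - [1,[0.005,0,0],[0,0,0]]
    - [1,[0.01,0,0],[0,0,0]]
    - [1,[0.015,0,0],[0,0,0]]
    - [1,[0.02,0,0],[0,0,0]]
    - [1,[0.02,0,0],[0,0,0]]
    - [1,[0.02,0,0],[0,0,0]]

```text
t: 4.27
tool_pos: [0.5489, -0.0413, 0.2274]
tool_rot: [0.247, -3.129, -0.0]
contact_force: [-4.7, -0.2, 2.3]
opening: -0.0003
grip_force: 2.5
```

>>> jog_arm:
  deltas:
    - [1,[0.005,0,0],[0,0,0]]
    - [1,[0.01,0,0],[0,0,0]]
    - [1,[0.015,0,0],[0,0,0]]
    - [1,[0.015,0,0],[0,0,0]]
    - [1,[0.015,0,0],[0,0,0]]

```text
t: 4.68
tool_pos: [0.5488, -0.0413, 0.2275]
tool_rot: [0.246, -3.112, -0.002]
contact_force: [-31.5, -0.6, 14.5]
opening: 0.0003
grip_force: 15.7
```

The position no longer changes and the force has risen to 31 N, so the door is on its stop. I'll back off, lift and check.

>>> jog_arm:
  deltas:
    - [1,[-0.05,0,0],[0,0,0]]
    - [1,[-0.1,0,0],[0,0,0]]
    - [1,[-0.1,0,0.1],[0,0,0]]
    - [1,[-0.1,0,0.2],[0,0,0]]
    - [1,[-0.1,0,0.3],[0,0,0]]
    - [1,[-0.1,0,0.33],[0,0,0]]
    - [1,[-0.1,0,0.33],[0,0,0]]

```text
t: 5.27
tool_pos: [0.5175, -0.0416, 0.3655]
tool_rot: [-0.247, 3.122, -0.005]
contact_force: [-0.2, -0.5, 0.2]
opening: -0.0002
grip_force: 0.0
```

```bash
python3 - <<'E'
from h import *
a=ctrl.get_image("side")[100:300,220:480,::-1]; b=ctrl.get_image("top")[80:340,200:430,::-1]
f=lambda i:cv2.resize(i,(400,450),interpolation=cv2.INTER_CUBIC)
cv2.imwrite("pics/shut.png",np.hstack([f(a),f(b)]))
o=ctrl.get_obs(); print(o["t"],o["tool_pos"],o["contact_force"])
E
```

```text
5.3667 [ 0.51591153 -0.04123936  0.35943789] [-0.59833268  0.37891702 -0.79308843]
```

View pics/shut.png

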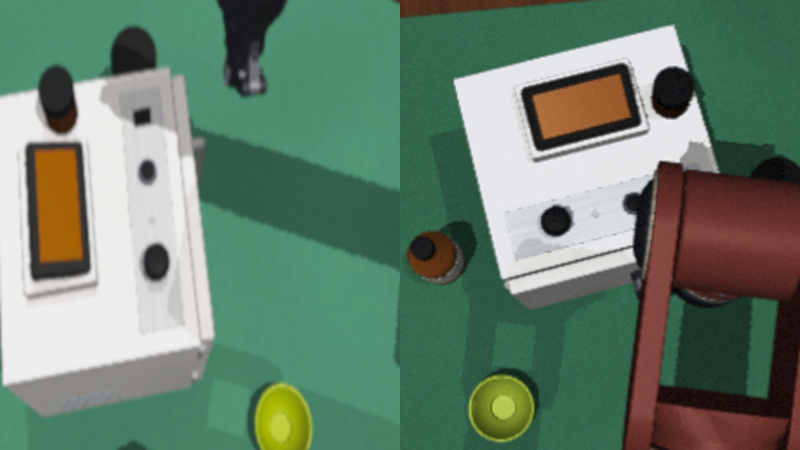

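The door edge lies parallel to the carcase face with a uniform thin seam, so it is shut, and nothing else has moved. Next I'll go above the mushroom button.

>>> jog_arm:
  deltas:
    - [1,[0.22,0.33,0],[0,0,0]]
    - [1,[0.22,0.33,0],[0,0,0]]
    - [1,[0.22,0.33,0],[0,0,0]]
    - [1,[0.22,0.33,0],[0,0,0]]
    - [1,[0.22,0.33,0],[0,0,0]]
    - [1,[0.22,0.33,-0.07],[0,0,0]]
    - [1,[0.22,0.33,-0.14],[0,0,0]]
    - [1,[0.22,0.33,-0.14],[0,0,0]]
    - [1,[0.22,0.33,-0.14],[0,0,0]]

```text
t: 6.12
tool_pos: [0.6018, 0.0905, 0.2991]
tool_rot: [0.246, -3.124, -0.0]
contact_force: [0.2, -0.3, 0.4]
opening: 0.0002
grip_force: 0.0
```

```bash
python3 - <<'E'
from h import *
a=ctrl.get_image("side")[100:300,240:440,::-1]; b=ctrl.get_image("wrist")[:,:,::-1]
cv2.imwrite("pics/above.png",np.hstack([cv2.resize(a,(400,400)),cv2.resize(b,(400,400))]))
o=ctrl.get_obs(); print(o["t"],o["tool_pos"],o["contact_force"])
E
```

```text
6.2167 [0.6036873  0.09050911 0.30393819] [ 0.01336739 -0.53490459  1.05728428]
```

View pics/above.png

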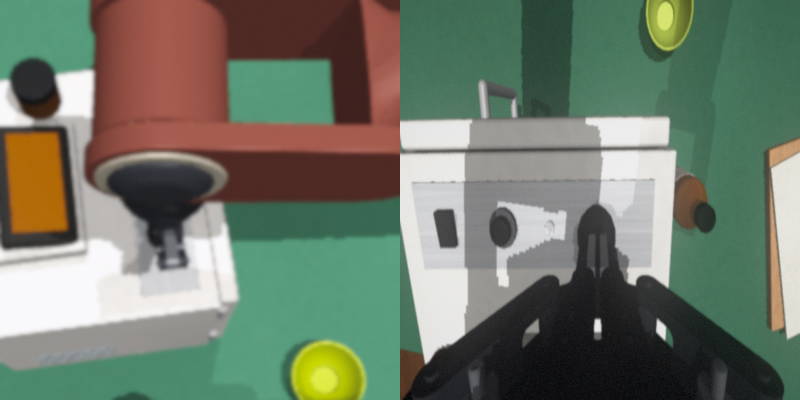

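Fingers are centred over the button and the door seam is parallel. I'll descend slowly.

>>> jog_arm:
  deltas:
    - [1,[0,0,-0.01],[0,0,0]]
    - [1,[0,0,-0.02],[0,0,0]]
    - [1,[0,0,-0.03],[0,0,0]]
    - [1,[0,0,-0.036],[0,0,0]]
    - [1,[0,0,-0.041],[0,0,0]]
    - [1,[0,0,-0.046],[0,0,0]]
    - [1,[0,0,-0.05],[0,0,0]]
    - [1,[0,0,-0.054],[0,0,0]]
    - [1,[0,0,-0.057],[0,0,0]]
    - [1,[0,0,-0.057],[0,0,0]]
    - [1,[0,0,-0.057],[0,0,0]]

```text
t: 7.13
tool_pos: [0.6037, 0.0907, 0.282]
tool_rot: [-0.247, 3.131, -0.001]
contact_force: [-3.3, -1.1, 6.2]
opening: 0.0
grip_force: 3.2
```

>>> jog_arm:
  deltas:
    - [1,[0,0,-0.002],[0,0,0]]
    - [1,[0,0,-0.004],[0,0,0]]
    - [1,[0,0,-0.006],[0,0,0]]
    - [1,[0,0,-0.008],[0,0,0]]
    - [1,[0,0,-0.008],[0,0,0]]
    - [1,[0,0,-0.008],[0,0,0]]

```text
t: 7.63
tool_pos: [0.6037, 0.0908, 0.2803]
tool_rot: [-0.247, 3.13, -0.001]
contact_force: [-5.2, -0.1, 11.5]
opening: 0.0
grip_force: 5.3
```

>>> jog_arm:
  deltas:
    - [1,[0,0,-0.002],[0,0,0]]
    - [1,[0,0,-0.004],[0,0,0]]
    - [1,[0,0,-0.004],[0,0,0]]
    - [1,[0,0,-0.004],[0,0,0]]
    - [1,[0,0,-0.004],[0,0,0]]
    - [1,[0,0,-0.004],[0,0,0]]

```text
t: 8.13
tool_pos: [0.6038, 0.0907, 0.2803]
tool_rot: [-0.247, 3.129, -0.001]
contact_force: [-7.5, 0.2, 14.9]
opening: -0.0001
grip_force: 7.4
```

The button is on its stop: z did not change and the force rose to about 15 N. I'll hold it for more than 3 s.

>>> jog_arm:
  deltas:
    - [1,[0,0,0],[0,0,0]]
    - [1,[0,0,0],[0,0,0]]
    - [1,[0,0,0],[0,0,0]]
    - [1,[0,0,0],[0,0,0]]
    - [1,[0,0,0],[0,0,0]]
    - [1,[0,0,0],[0,0,0]]
    - [1,[0,0,0],[0,0,0]]
    - [1,[0,0,0],[0,0,0]]
    - [1,[0,0,0],[0,0,0]]
    - [1,[0,0,0],[0,0,0]]
    - [1,[0,0,0],[0,0,0]]
    - [1,[0,0,0],[0,0,0]]

```text
t: 9.13
tool_pos: [0.6038, 0.0907, 0.2803]
tool_rot: [-0.247, 3.129, -0.001]
contact_force: [-7.1, -1.4, 14.8]
opening: -0.0
grip_force: 7.4
```

>>> jog_arm:
  deltas:
    - [1,[0,0,0],[0,0,0]]
    - [1,[0,0,0],[0,0,0]]
    - [1,[0,0,0],[0,0,0]]
    - [1,[0,0,0],[0,0,0]]
    - [1,[0,0,0],[0,0,0]]
    - [1,[0,0,0],[0,0,0]]
    - [1,[0,0,0],[0,0,0]]
    - [1,[0,0,0],[0,0,0]]
    - [1,[0,0,0],[0,0,0]]
    - [1,[0,0,0],[0,0,0]]
    - [1,[0,0,0],[0,0,0]]
    - [1,[0,0,0],[0,0,0]]

```text
t: 10.13
tool_pos: [0.6038, 0.0907, 0.2803]
tool_rot: [-0.247, 3.129, -0.001]
contact_force: [-8.0, -0.1, 15.3]
opening: 0.0003
grip_force: 7.4
```

>>> jog_arm:
  deltas:
    - [1,[0,0,0],[0,0,0]]
    - [1,[0,0,0],[0,0,0]]
    - [1,[0,0,0],[0,0,0]]
    - [1,[0,0,0],[0,0,0]]
    - [1,[0,0,0],[0,0,0]]
    - [1,[0,0,0],[0,0,0]]
    - [1,[0,0,0],[0,0,0]]
    - [1,[0,0,0],[0,0,0]]
    - [1,[0,0,0],[0,0,0]]
    - [1,[0,0,0],[0,0,0]]
    - [1,[0,0,0],[0,0,0]]
    - [1,[0,0,0],[0,0,0]]

```text
t: 11.13
tool_pos: [0.6038, 0.0907, 0.2803]
tool_rot: [-0.247, 3.129, -0.001]
contact_force: [-7.5, -0.7, 14.9]
opening: -0.0003
grip_force: 7.4
```

>>> jog_arm:
  deltas:
    - [1,[0,0,0],[0,0,0]]
    - [1,[0,0,0],[0,0,0]]
    - [1,[0,0,0],[0,0,0]]
    - [1,[0,0,0],[0,0,0]]
    - [1,[0,0,0],[0,0,0]]
    - [1,[0,0,0],[0,0,0]]
    - [1,[0,0,0],[0,0,0]]
    - [1,[0,0,0],[0,0,0]]
    - [1,[0,0,0],[0,0,0]]

```text
t: 11.88
tool_pos: [0.6038, 0.0907, 0.2803]
tool_rot: [-0.247, 3.129, -0.001]
contact_force: [-7.1, -0.6, 14.7]
opening: 0.0002
grip_force: 7.4
```

```bash
python3 - <<'E'
from h import *
b=ctrl.get_image("wrist")[:,:,::-1]; a=ctrl.get_image("side")[:,:,::-1]
cv2.imwrite("pics/hold.png",np.hstack([cv2.resize(a,(400,300)),cv2.resize(b,(400,300))]))
o=ctrl.get_obs(); print(o["t"],o["tool_pos"],o["contact_force"])
E
```

```text
11.9833 [0.60379975 0.09074664 0.28029067] [-6.52029305  0.13305953 15.48377924]
```

View pics/hold.png

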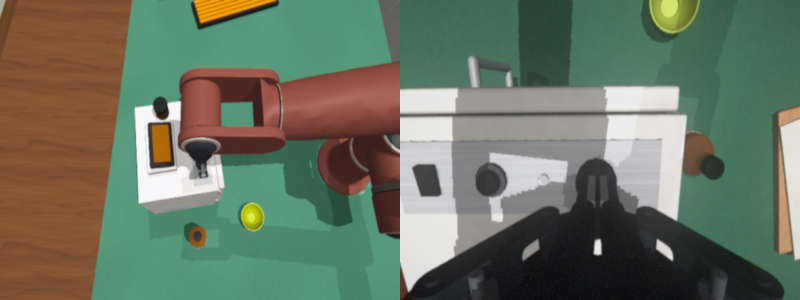

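The wrist view shows the door still shut, the fingers on the mushroom button and the small button untouched. I'll hand the job in.

```bash
python3 -c "
from station import ctrl
print(ctrl.finish_job())"
```

```text
the job is handed in; nothing more can be done
None
```

I handed the job in at about 12 s with the door pushed shut onto its stop and the fingers still holding the mushroom button down at about 15 N, after nearly 4 s on its stop; the hand-in gave no verdict.

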